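Tighten the clutch knob of a lantern stand and hang a tealight lantern from an S-hook

TASK

Get the lantern up for the evening: first turn the black T-knob on top of the lantern stand clockwise until the clamp screw is tight and the knob's clutch clicks over, so that the rail is safe to load. Then take the S-hook off the caddy's dowel handle, hook it onto the stand's rail, and hang the tealight lantern by its hoop handle from the hook's lower curl, leaving it hanging straight and still; keep the lantern upright and do not disturb the crate, candle jar, marker or card block.

Things in the scene. Friction and masses are not known exactly. Their poses are not given: they have to be found in the camera images.
- stand: Fixed steel lantern stand; origin on the table at the middle of its round foot (140 mm across, 10 mm thick), z up. A 25 mm square post rises there to a clamp block (40 x 44 x 40 mm) centred 275 mm up. A 12 mm round rail passes through the block along the stand's y, axis 275 mm up: bare from y = -22 to -250 mm, 20 mm ball end at -260. Yaw within 0.18 rad of the world's.
- rail_mid (a point): Point on the rail's axis in the middle of the bare rail, 140 mm from the post's axis, 275 mm above the table; axes as the stand's (y along the rail, the post towards +y).
- knob_grip (a point): Black T-knob on top of the clamp block, above the post, axis vertical. This point is on the axis at mid-height of its grip bar, 324 mm above the table. The bar is 60 mm long (along this frame's x, which turns with the knob), 14 mm wide (y), 24 mm tall (12 mm above and below this point); under it a round skirt 44 mm across. It points any way at the start.
- clamp_screw (a joint): Angle of the clamp screw under the knob, rad, growing clockwise seen from above; it bottoms on the rail (tight) at 2.6 and starts at 1.1 to 1.9. The knob drives it through the slip clutch against about 0.08 N m of friction.
- knob (a joint): Angle of the knob relative to the clamp screw (slip clutch), rad, growing clockwise from above; 0 at the start. It stays put while the screw turns; once the screw is tight the clutch gives way at about 0.13 N m: a sprung ball rides over a ridge (crest at 0.26) and clicks into the next notch at 0.52, and so on. Turn to the first click: 2.6 - screw + 0.52.
- s_hook: Loose S-hook of 8 mm round steel, about 0.11 kg, 166 mm tall, 46 mm wide in its own x-z plane. Origin at its middle, z up as it hangs. From the upper curl the wire goes straight down 22 mm at x = -19 mm, crosses to x = +19 and goes down 22 mm into the lower curl. At the start it hangs on the caddy's dowel, its y along the dowel, -x side towards the robot.
- hook_upper (a point): Centre of the hook's upper curl, 60 mm above its origin; axes as the hook's. Half circle over this point, inner radius 15 mm, outer 23, from x = -19 mm to the tip at x = +18 (wire centre 6.5 mm above this point), so a rail enters from below on the +x side. Hung on the 12 mm rail, this point lies 9 mm below the rail's axis; on the 16 mm dowel, 7 mm below its axis.
- hook_lower (a point): Centre of the hook's lower curl, 60 mm below its origin; axes as the hook's. Half circle under this point, inner radius 15 mm, outer 23, from x = +19 mm to the tip at x = -18 (wire centre 6.5 mm below this point), so a bar enters from above on the -x side. The lantern's bar lying in it has its axis 11 mm below this point.
- caddy: Fixed wooden carrying caddy, 130 mm (x) by 240 mm (y), origin under its centre; sides 65 mm tall, end boards 215 mm tall at y = +-115 mm, with a round dowel handle 16 mm thick along its y, axis 195 mm above the table. Tealights on its floor. Yaw within 0.35 rad.
- lantern: Loose tealight lantern: dark steel frame with glass panes, 110 x 110 mm, roof 65 mm up, 0.25 to 0.47 kg. Origin under its centre, z up. A rigid squared hoop handle of 8 mm round bar stands on the roof in its y-z plane: level top bar along y, 108 mm up, straight 45 mm either side of the middle, legs at y = +-51 mm. Stands on the table, yaw within 0.4 rad of the world's.
- lantern_bar (a point): Middle of the level top bar of the lantern's hoop, on the bar's axis, 108 mm above the underside. Axes as the lantern's (y along the bar).
- crate: Bystander: small open slatted wooden crate, 200 x 150 x 120 mm, origin under its centre.
- candle_jar: Bystander: round glass candle jar 72 mm across, 78 mm tall, origin under its centre.
- marker: Bystander: marker pen lying on the table, 133 mm long along its x, 17 mm thick, origin under its middle.
- card_block: Bystander: blank card standing in a wooden block, 105 mm wide (y), 93 mm tall, origin under its centre.
Things that resemble listed ones, but are neither listed nor needed, are in the scene too. Several things have the shape of the s_hook; the one meant has the colours described above.

How it is judged:
By the outcome, as a careful person would: the job done as asked, in the order asked, and still so for the second after the job is handed in, with the robot touching nothing.
It also fails if it takes over 72 s, if anything falls off the work surface, if the arm or the gripper's body presses on something with over 40 N, if the wrist force passes 120 N, or if a joint passes its speed limit or range.

ROBOT

A 6-joint arm with a two-finger parallel gripper is mounted at the origin on the work surface. World frame = base frame: x ahead of the robot, y to its left, z up, the work surface at z = 0. Lengths are in m, angles in rad, forces in N, time in s.
With the tool pointing down it reaches from about 0.35 to 0.725 m from the base axis. Payload 6 kg.
Tool frame: the origin (TCP) lies midway between the tips of the shut fingers; the grasp point (between the pads) lies 19 mm behind it; z points along the fingers, y is the direction in which the jaws open and shut (so a half turn about z gives the same grasp; the last joint's range is limited). The gripper opens to 85 mm and grips with 20 to 120 N. Pads are 22 mm wide; open, the fingers measure 114 mm over their backs; the gripper's body (76 mm by 85 mm) begins 54 mm behind the grasp point. The pads swing forward as they close: fully open they stand 13 mm farther back than shut.
Start: joints at [-0.951, 0.04, 0.085, 0, -1.615, -0.334], TCP at [0.169, -0.576, 0.231] pointing down, gripper open.
Joint ranges: [-2.56, 2.56], [-1.29, 2.01], [-1.08, 1.49], [-3.29, 1.98], [-2.81, -0.18], [-2.99, 2.99]. Speed limits (rad/s): [2.57, 2.57, 3.01, 3.14, 3.14, 3.14].

INTERFACE

Orientations are given as [roll, pitch, yaw] about the fixed x, y, z axes, in that order (R = Rz(yaw) Ry(pitch) Rx(roll)).
In Python, from workcell import * gives the robot as it stands. Calls block until the motion is done:
- goto(position, orientation): joint-space move of the TCP to a pose.
- servo_line(position, rot=None, speed=0.15, max_force=None): straight line of the TCP; rot=None keeps the orientation; speed is the mean speed in m/s. With max_force (N) it stops when the force on the tool has changed by that much, and returns True; else False.
- move_joints(angles): joint-space move.
- command_gripper(opening): finger opening in m; the grip force is fixed at half the most; returns when the fingers have stopped.
- pause(seconds).
- inverse_kinematics(position, orientation): joint angles nearest the present ones, or None.
- state(): the state.
- capture(name): name is "side" or "top"; returns a dict with "img" (420x560x3 uint8, blue, green, red), "fovy" (degrees; the focal length in pixels is half the picture's height over the tangent of half this angle, whatever the lens; pixels are square), "cx", "cy" (the principal point, pixels), "eye" and "orientation" of the camera in the world. Camera axes: x right, y down, z forward; pixel columns grow to the right and rows downward; lengths in m; the calibration is good to about 2 mm. A picture is of the moment at which its call begins. There is no depth.
A pose or a line that the arm cannot do raises MotionError and nothing moves.
- job_done(): hands the job in, once; it reports no verdict.
The state is a dict: "clock": time; "joints": joint angles; "joint_vel": joint speeds; "joint_efforts": joint torques, N m; "ee_pos": TCP position; "eef_rot": TCP orientation; "wrist_force": force on the tool from outside, world axes, zero at the start; "moment": the same for the moment, N m; "width": finger opening in m.
Only numpy, scipy, OpenCV 4.12 (cv2) and the standard library are available. Lean on these libraries where they do the work, as an engineer would, in place of code of your own. Each camera call takes 0.05 s, during which the arm holds its last target. There are 200 camera calls.

## Working session

There is one attempt and no reset: what is moved stays moved. The work goes in short steps, each a Python script; the robot and the scene stay as the last script left them, time stands still between calls to the robot, and variables do not carry over. Pictures are saved under pics/ and viewed, about 8 in all and at most 12, crops included, and the job is handed in when it is done.

```bash
mkdir -p pics; ls; python3 - <<'E'
from workcell import *
import cv2
for n in ("side","top"):
    c=capture(n); cv2.imwrite(f"pics/{n}0.png",cv2.resize(c["img"],(784,588),interpolation=cv2.INTER_CUBIC)); cv2.imwrite(f"{n}0_raw.png",c["img"])
    print(n,{k:v for k,v in c.items() if k!="img"})
print(state())
E
```

```text
pics
side {'fovy': 56.49318954867773, 'cx': 280.3502596365669, 'cy': 211.3045086212319, 'eye': array([ 0.08688168, -0.69091394,  1.0276748 ]), 'orientation': array([-2.38370762, -0.01507183, -0.60039381])}
top {'fovy': 53.482485033584155, 'cx': 276.0854902123516, 'cy': 208.56208398638614, 'eye': array([ 0.43751916, -0.06553689,  1.62574935]), 'orientation': array([-3.0703633 , -0.0042137 , -1.58654684])}
{'clock': 0.1, 'joints': array([-9.51316485e-01,  4.07551826e-02,  8.39250134e-02, -3.96947210e-04,
       -1.61549048e+00, -3.33662069e-01]), 'joint_vel': array([ 0.00028837, -0.0009699 ,  0.00370881,  0.00307668, -0.00056719,
        0.00086018]), 'joint_efforts': array([-4.82604883e-03, -3.69350767e+01,  3.48278904e+01,  6.95165724e+00,
       -4.53800472e-03,  1.33400714e-06]), 'ee_pos': array([ 0.16913175, -0.57536943,  0.23038689]), 'eef_rot': array([ 3.14002252e+00, -1.24514977e-04, -2.85575735e+00]), 'wrist_force': array([ 0.75372166, -0.02215329, -0.73942465]), 'moment': array([ 0.02176903, -0.03867017,  0.0255131 ]), 'width': 0.08470770660605006}
```

View pics/side0.png

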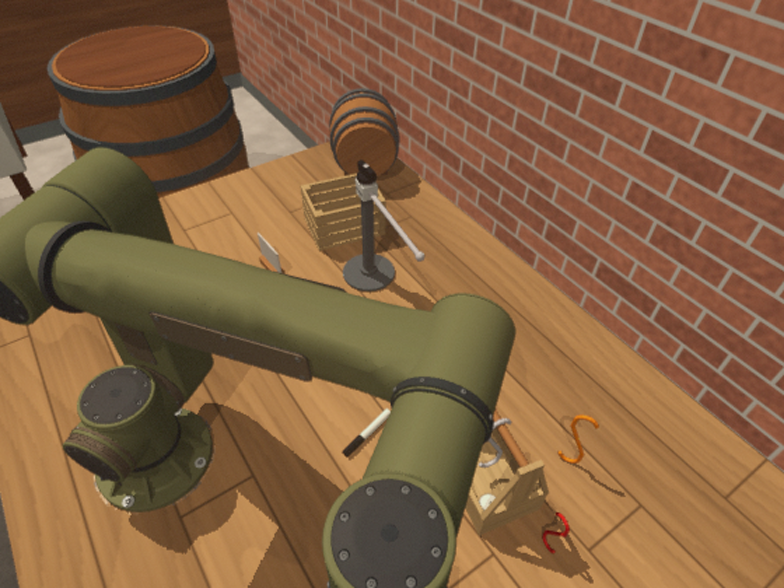

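View pics/top0.png

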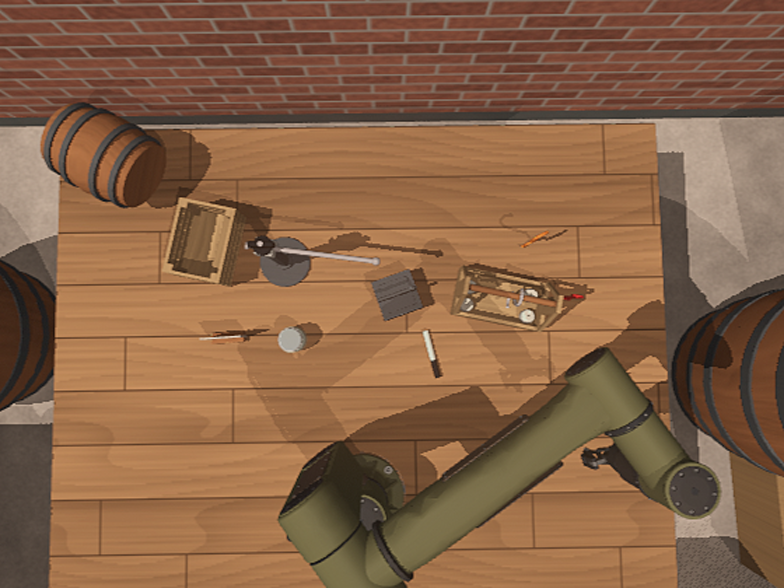

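The views show:
- **Stand:** knob about (262,247) in top, (367,172) in side. The rail runs to its ball at (376,261) in top.
- **Caddy:** about (510,297) in top. A grey hook hangs on the dowel.
- **Other hooks:** an orange and a red one near the caddy.
- **Lantern:** dark square at (397,295) in top.

The arm blocks the side view, so I'll swing it away and look again.

```bash
cat > h.py <<'E'
from workcell import *
import numpy as np, cv2
from scipy.spatial.transform import Rotation as R
def cam(c):
    f=c["img"].shape[0]/2/np.tan(np.radians(c["fovy"])/2)
    return f,c["cx"],c["cy"],np.array(c["eye"]),R.from_euler("xyz",c["orientation"]).as_matrix()
def ray(c,uv):
    f,cx,cy,e,M=cam(c); d=M@np.array([(uv[0]-cx)/f,(uv[1]-cy)/f,1]); return e,d/np.linalg.norm(d)
def plane(c,uv,z):
    e,d=ray(c,uv); return e+d*(z-e[2])/d[2]
def proj(c,p):
    f,cx,cy,e,M=cam(c); q=M.T@(np.array(p)-e); return np.array([cx+f*q[0]/q[2],cy+f*q[1]/q[2]])
def tri(c1,u1,c2,u2):
    e1,d1=ray(c1,u1); e2,d2=ray(c2,u2)
    s=np.linalg.lstsq(np.stack([d1,-d2],1),e2-e1,rcond=None)[0]
    a,b=e1+s[0]*d1,e2+s[1]*d2
    return (a+b)/2,np.linalg.norm(a-b)
def save(c,n): np.save(n+".npy",c,allow_pickle=True)
def load(n): return np.load(n+".npy",allow_pickle=True).item()
def crop(c,x,y,w,h,s,n): cv2.imwrite(f"pics/{n}.png",cv2.resize(c["img"][y:y+h,x:x+w],None,fx=s,fy=s,interpolation=cv2.INTER_CUBIC))
E
python3 - <<'E'
from h import *
j=state()["joints"]; j[0]=-2.3; move_joints(j)
for n in("side","top"): save(capture(n),n+"1")
print(state()["clock"])
s,t=load("side1"),load("top1")
# montage: side stand area, top stand; side caddy/lantern, top caddy/lantern
def cr(c,x,y,w,h): return cv2.resize(c["img"][y:y+h,x:x+w],(400,300),interpolation=cv2.INTER_CUBIC)
cv2.imwrite("pics/m1.png",np.vstack([np.hstack([cr(s,200,90,160,120),cr(t,160,140,120,90)]),np.hstack([cr(s,230,250,200,150),cr(t,250,160,180,135)])]))
E
```

```text
2.85
```

View pics/m1.png

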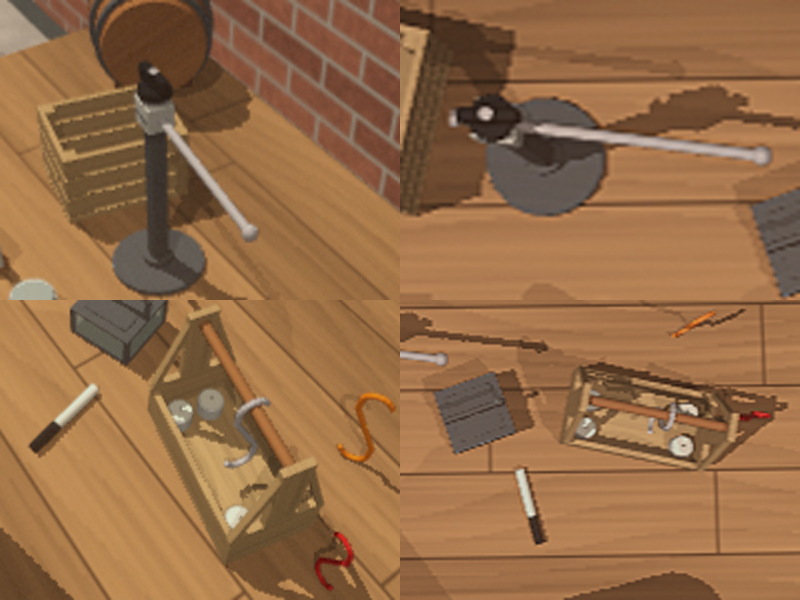

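The montage shows three hook-shaped things:
- Grey steel, hanging on the dowel at montage (250,430), side pixel about (355,315). This is the one meant: grey steel and on the dowel.
- Orange at (365,425), lying on the table.
- Red at (333,560), outside the end board.

I'll measure now and confirm the hook and knob in enlarged crops.

```bash
python3 - <<'E'
from h import *
s,t=load("side1"),load("top1")
def cr(c,x,y,w,h,W=400,H=300): return cv2.resize(c["img"][y:y+h,x:x+w],(W,H),interpolation=cv2.INTER_CUBIC)
cv2.imwrite("pics/m2.png",np.vstack([np.hstack([cr(s,242,106,40,30),cr(t,170,160,40,30)]),np.hstack([cr(s,330,280,72,54),cr(t,340,185,72,54)])]))
def low(c,roi,lo,hi,sat=60):
    x,y,w,h=roi; hsv=cv2.cvtColor(c["img"],cv2.COLOR_BGR2HSV); m=np.zeros(hsv.shape[:2],np.uint8)
    k=(hsv[...,1]<sat)&(hsv[...,2]>=lo)&(hsv[...,2]<=hi); m[y:y+h,x:x+w]=k[y:y+h,x:x+w]*255; return m
def big(m):
    n,l,st,ce=cv2.connectedComponentsWithStats(m); i=1+np.argmax(st[1:,4]); return (l==i).astype(np.uint8)*255,st[i],ce[i]
out={}
for n,c,roi in(("side",s,(262,135,50,60)),("top",t,(190,165,90,30))):
    m,st,ce=big(low(c,roi,130,255)); ys,xs=np.nonzero(m); print(n,"rail",st,ce)
    pts=np.stack([xs,ys],1).astype(np.float32); v=cv2.fitLine(pts,cv2.DIST_L2,0,.01,.01).ravel(); print(v)
for n,c,roi in(("side",s,(240,175,50,40)),("top",t,(180,160,50,50))):
    m,st,ce=big(low(c,roi,50,125)); print(n,"foot",st,ce)
    h=cv2.convexHull(max(cv2.findContours(m,0,2)[0],key=cv2.contourArea)); e=cv2.fitEllipse(h); print(e, plane(c,e[0],.01))
for n,c,roi in(("side",s,(255,240,65,50)),("top",t,(255,180,60,60))):
    m,st,ce=big(low(c,roi,0,140,90)); print(n,"lantern",st,ce,cv2.minAreaRect(np.argwhere(m)[:,::-1].astype(np.float32)))
for n,c,roi in(("side",s,(330,280,50,60)),("top",t,(355,190,25,35))):
    m,st,ce=big(low(c,roi,100,255,50)); print(n,"hook",st,ce)
E
```

```text
side rail [265 139  38  46 202] [283.56930693 162.33168317]
[  0.616595     0.78728056 283.5693     162.33168   ]
top rail [200 177  71  12 224] [235.8125     182.25892857]
[9.9249256e-01 1.2230489e-01 2.3581250e+02 1.8225893e+02]
side foot [245 182  37  25 567] [261.92945326 194.51851852]
((262.9001159667969, 193.9275665283203), (25.233497619628906, 36.065216064453125), 88.9286117553711) [0.63992882 0.20513648 0.01      ]
top foot [186 182  35  23 483] [202.22360248 193.63354037]
((203.02520751953125, 190.91661071777344), (25.117944717407227, 34.63608169555664), 91.8841781616211) [0.625982   0.20932326 0.01      ]
side lantern [ 265  240   49   42 1387] [288.89473684 257.66113915] ((288.57647705078125, 256.0941162109375), (42.02968215942383, 39.422000885009766), 32.47119140625)
top lantern [265 193  37  36 838] [283.24940334 210.24940334] ((283.1741943359375, 210.1877899169922), (29.126728057861328, 29.26126480102539), 70.34617614746094)
side hook [342 299  22  34 114] [352.42105263 314.97368421]
top hook [368 206   7  13  26] [371.5        212.53846154]
```

View pics/m2.png

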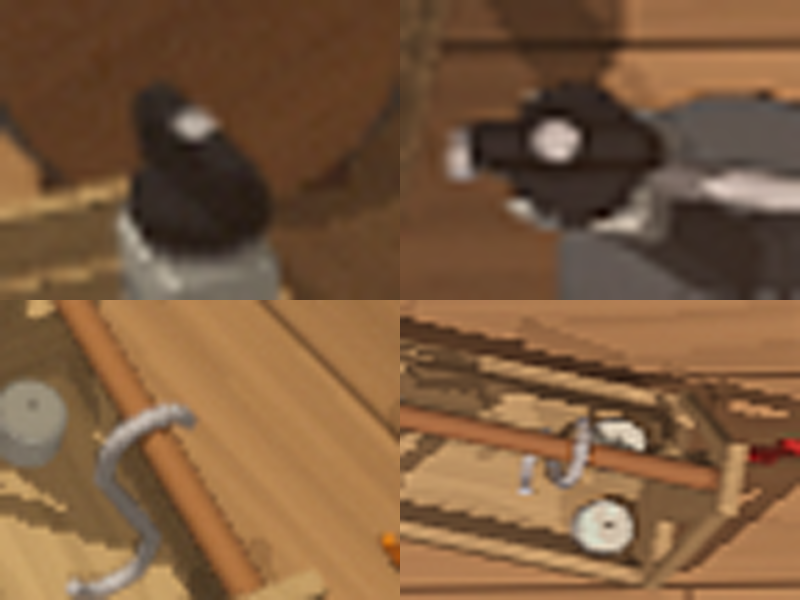

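The grey hook is confirmed on the dowel: upper tip at side crop (190,418), lower tip at (75,587). The T-bar runs nearly horizontally in the top view, from (458,152) to (652,150), with a white cap at (555,140). Next I'll measure these and look closely at the lantern.

```bash
python3 - <<'E'
from h import *
s,t=load("side1"),load("top1")
def cr(c,x,y,w,h,W=400,H=300): return cv2.resize(c["img"][y:y+h,x:x+w],(W,H),interpolation=cv2.INTER_CUBIC)
g=lambda im: cv2.convertScaleAbs(im,alpha=2.2,beta=-60)
cv2.imwrite("pics/m3.png",np.hstack([g(cr(s,255,238,64,48)),g(cr(t,252,186,64,48))]))
def px(u,v,x,y,k): return ((u+.5)/k-.5+x,(v+.5)/k-.5+y)
d=px(195,125,242,106,10),px(155,140,170,160,10)
print("knob dot",tri(s,d[0],t,d[1]))
def rail(c,roi):
    x,y,w,h=roi; hsv=cv2.cvtColor(c["img"],cv2.COLOR_BGR2HSV); m=np.zeros(hsv.shape[:2],np.uint8)
    m[y:y+h,x:x+w]=((hsv[...,1]<60)&(hsv[...,2]>=130))[y:y+h,x:x+w]*255
    n,l,st,ce=cv2.connectedComponentsWithStats(m); p=np.argwhere(l==1+np.argmax(st[1:,4]))[:,::-1].astype(float); return p
ps,pt=rail(s,(262,135,50,60)),rail(t,(190,165,90,30))
bs=ps[ps[:,1]>=ps[:,1].max()-6].mean(0) ; bt=pt[pt[:,0]>=pt[:,0].max()-5].mean(0)
print("ball px",bs,bt,tri(s,bs,t,bt))
l=pt[(pt[:,0]>212)&(pt[:,0]<262)]; 
v=cv2.fitLine(l.astype(np.float32),cv2.DIST_L2,0,.01,.01).ravel(); a=[plane(t,(v[2]+k*v[0],v[3]+k*v[1]),.275) for k in(-25,25)]; dd=a[1]-a[0]
print("rail pts",a,"yaw",np.arctan2(dd[0],-dd[1]))
e=[plane(t,px(u,v_,170,160,10),.336) for u,v_ in((60,152),(252,150))]; dd=e[0]-e[1]; print("bar dir",dd,np.arctan2(dd[1],dd[0]))
K=400/72
print("hook/dowel",tri(s,px(148,125,330,280,K),t,px(180,148,340,185,K)))
print("utip",tri(s,px(188,118,330,280,K),t,px(187,125,340,185,K)),"ltip",tri(s,px(75,287,330,280,K),t,px(127,190,340,185,K)))
# dowel: hue mask in top & side
for n,c,roi in(("top",t,(320,190,85,35)),("side",s,(325,255,60,85))):
    x,y,w,h=roi; hsv=cv2.cvtColor(c["img"],cv2.COLOR_BGR2HSV); m=np.zeros(hsv.shape[:2],np.uint8)
    k=(hsv[...,0]<13)&(hsv[...,1]>110)&(hsv[...,2]>100); m[y:y+h,x:x+w]=k[y:y+h,x:x+w]*255
    nn,l,st,ce=cv2.connectedComponentsWithStats(m); i=1+np.argmax(st[1:,4]); p=np.argwhere(l==i)[:,::-1]
    print(n,"dowel",st[i],ce[i],cv2.fitLine(p.astype(np.float32),cv2.DIST_HUBER,0,.01,.01).ravel())
E
```

```text
knob dot (array([0.64304537, 0.20981818, 0.33600786]), np.float64(0.0005171053159149984))
ball px [298.14285714 180.91428571] [267.5        186.29166667] (array([ 0.60517309, -0.04535161,  0.28196322]), np.float64(0.0023450026164084673))
rail pts [array([0.63278707, 0.13570673, 0.275     ]), array([ 0.61047486, -0.02595898,  0.275     ])] yaw -0.1371480699207118
bar dir [0.00027436 0.05979627 0.        ] 1.5662080914717864
hook/dowel (array([ 0.52341569, -0.40073137,  0.20045974]), np.float64(0.003672223683580634))
utip (array([ 0.53895074, -0.40675185,  0.19993402]), np.float64(0.000275483945232478)) ltip (array([ 0.50554431, -0.39745726,  0.06449697]), np.float64(0.0005596471082259896))
top dowel [335 203  36  11 154] [352.6038961  208.12987013] [9.8004234e-01 1.9878882e-01 3.5266165e+02 2.0815408e+02]
side dowel [356 303   3   2   3] [357.         303.33333333] [  0.8816746   -0.47185794 357.         303.33334   ]
```

View pics/m3.png

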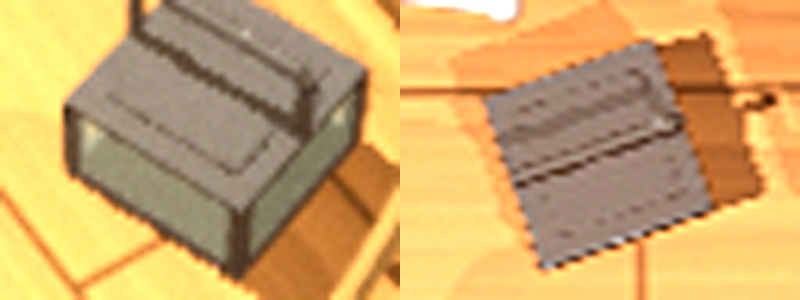

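Lantern crops: roof corners in the top crop at (88,97), (250,42), (312,208) and (145,268). The hoop runs from (115,183) to (280,125). In the side crop the roof corners are at (65,105), (235,210) and (365,70). The knob cap triangulates to z = 0.336 and the rail line passes through it, which is consistent. Next is the knob approach.

```bash
python3 - <<'E'
from h import *
s,t=load("side1"),load("top1")
def px(u,v,x,y,k): return ((u+.5)/k-.5+x,(v+.5)/k-.5+y)
S=lambda u,v:px(u,v,255,238,6.25); T=lambda u,v:px(u,v,252,186,6.25)
for n,a,b in(("L",(65,105),(145,268)),("N",(235,210),(312,208)),("R",(365,70),(250,42)),("hoop foot/end",(308,130),(280,125)),("hoop top end",(308,78),(280,122))):
    print(n,tri(s,S(*a),t,T(*b)))
print("roof centre@.065",np.mean([plane(t,T(*p),.065) for p in((88,97),(250,42),(312,208),(145,268))],0))
a,b=[plane(t,T(*p),.1) for p in((115,183),(280,125))]; print("hoop yaw",np.arctan2((b-a)[0],-(b-a)[1]),"mid z.065",plane(t,T(197.5,154),.065),"z.108",plane(t,T(197.5,154),.108))
print("dowel@.195",plane(t,(352.66,208.15),.197), plane(t,(352.66+9.8,208.15+1.988),.197))
K=[.643,.210]
for p in(np.pi/2,-np.pi/2):
    for q in(p,p-1.2,p-2.1):
        r=inverse_kinematics([*K,.316],[np.pi,0,q]); print(round(q,2),None if r is None else np.round(r,2))
E
```

```text
L (array([ 0.47411665, -0.06768019,  0.05911272]), np.float64(0.0005383921556338535))
N (array([ 0.50730927, -0.16777777,  0.0626342 ]), np.float64(0.003300691548671862))
R (array([ 0.60983744, -0.13343558,  0.0605573 ]), np.float64(0.0002604079192227668))
hoop foot/end (array([ 0.55954057, -0.15076472,  0.06753775]), np.float64(0.002216412826546248))
hoop top end (array([ 0.55820993, -0.14864053,  0.10730834]), np.float64(0.0022186893457354193))
roof centre@.065 [ 0.54238223 -0.10115475  0.065     ]
hoop yaw 0.323073103351748 mid z.065 [ 0.54211298 -0.10039418  0.065     ] z.108 [ 0.53923133 -0.09943383  0.108     ]
dowel@.195 [ 0.53670561 -0.33654367  0.197     ] [ 0.52933273 -0.37006878  0.197     ]
1.57 [ 0.61  0.28  0.51  0.   -1.8   2.53]
0.37 [ 0.61  0.28  0.51  0.   -1.8   1.33]
-0.53 [ 0.61  0.28  0.51  0.   -1.8   0.43]
-1.57 [ 0.61  0.28  0.51  0.   -1.8  -0.61]
-2.77 [ 0.61  0.28  0.51 -0.   -1.8  -1.81]
-3.67 [ 0.61  0.28  0.51  0.   -1.8  -2.71]
```

```bash
python3 - <<'E'
from h import *
command_gripper(.06)
goto([.643,.210,.40],[np.pi,0,-np.pi/2]); 
hit=servo_line([.643,.210,.316],max_force=8); print("hit",hit,state()["ee_pos"],state()["wrist_force"])
command_gripper(0.0)
st=state(); print(st["clock"],st["width"],st["ee_pos"],st["wrist_force"],st["moment"])
save(capture("side"),"side2"); save(capture("top"),"top2")
j=st["joints"].copy(); q0=j[5]
j[5]=q0-.3; move_joints(j); st=state(); print(-.3,st["clock"],st["moment"],st["joint_efforts"][5],st["wrist_force"])
j[5]=q0-.6; move_joints(j); st=state(); print(-.6,st["clock"],st["moment"],st["joint_efforts"][5],st["width"])
s,t=load("side2"),load("top2")
cr=lambda c,x,y,w,h: cv2.resize(c["img"][y:y+h,x:x+w],(400,300),interpolation=cv2.INTER_CUBIC)
s3=capture("side")
cv2.imwrite("pics/m4.png",np.hstack([cr(s,232,96,64,48),cr(s3,232,96,64,48)]))
E
```

```text
hit False [0.64324378 0.20967906 0.31736963] [ 0.44102337 -0.06975811  1.0881227 ]
8.8417 0.012338076040355635 [0.64260285 0.21003498 0.31691469] [-4.71606947  0.71133944  3.35978326] [ 0.20009207  1.60627181 -0.00750147]
-0.3 9.3333 [ 0.11334922  1.00089265 -0.06036729] -0.21779415663331747 [-2.35156377  0.45924533  1.94474139]
-0.6 9.725 [ 0.01577459  1.13118688 -0.04304648] -0.1913988869637251 0.012273718104108494
```

View pics/m4.png

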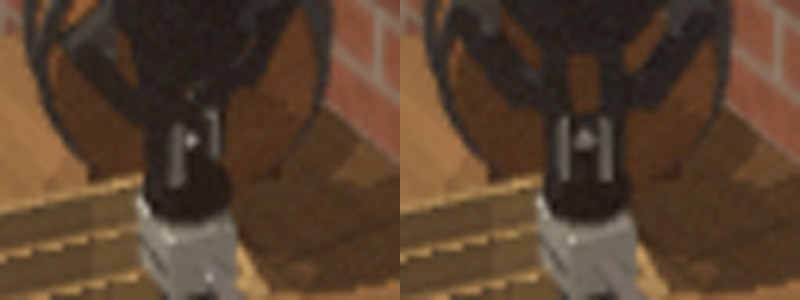

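The two pads hold the T-bar at (190,150), and it turned with the gripper. I'll continue in small steps, watching the torque.

```bash
python3 - <<'E'
from h import *
j=state()["joints"].copy(); q1=j[5]; q0=q1+.6
print(q1)
M=[]
for i in range(1,27):
    a=.6+.06*i; j[5]=q0-a
    if j[5]<-2.9: print("limit");break
    move_joints(j); pause(.03); st=state(); m=st["moment"][2]; M.append(m)
    print(round(a,2),round(st["clock"],2),np.round(m,3),np.round(st["joint_efforts"][5],3),round(st["joints"][5]-q0,3))
    if len(M)>5 and max(M)-np.median(M[:3])>.035 and M[-1]<max(M)-.06: print("drop");break
E
```

```text
-1.2052679591322886
0.66 10.06 -0.056 -0.013 -0.657
0.72 10.34 -0.049 -0.02 -0.717
0.78 10.62 -0.026 -0.02 -0.777
0.84 10.91 -0.053 -0.02 -0.837
0.9 11.19 -0.036 -0.02 -0.897
0.96 11.47 0.034 -0.02 -0.957
1.02 11.76 -0.032 -0.02 -1.017
drop
```

```bash
cat >> h.py <<'E'
def meas(n=8):
    v=[]
    for _ in range(n):
        pause(.01); st=state(); v.append([*st["moment"],st["joint_efforts"][5],st["joints"][5]])
    return np.mean(v,0),np.std(v,0)/n**.5
E
python3 - <<'E'
from h import *
q0=-1.2052679591322886+.6
j=state()["joints"].copy()
for i in range(1,7):
    a=1.02+.06*i; j[5]=q0-a
    move_joints(j); m,e=meas(); print(round(a,2),round(state()["clock"],2),np.round(m,4),np.round(e[2:4],4))
E
```

```text
1.08 12.07 [-0.0391  1.0466 -0.0373 -0.0263 -1.6827] [0.0079 0.0134]
1.14 12.39 [-0.0494  1.0417 -0.0589 -0.0264 -1.7429] [0.0151 0.0139]
1.2 12.71 [-0.161   1.0006  0.0469 -0.1241 -1.8028] [0.0126 0.0135]
1.26 13.03 [-0.351   0.8842  0.2292 -0.3009 -1.8627] [0.0093 0.0129]
1.32 13.34 [-0.2386  1.0333 -0.0147 -0.0685 -1.9231] [0.0073 0.015 ]
1.38 13.66 [-0.2187  1.0899 -0.054  -0.0105 -1.983 ] [0.0112 0.0149]
```

```bash
python3 - <<'E'
from h import *
q0=-1.2052679591322886+.6
j=state()["joints"].copy()
for i in range(1,7):
    a=1.38+.05*i; j[5]=q0-a
    move_joints(j); m,e=meas(); print(round(a,2),round(state()["clock"],2),np.round(m,4))
save(capture("side"),"side4"); print(state()["width"])
cr=lambda c,x,y,w,h: cv2.resize(c["img"][y:y+h,x:x+w],(400,300),interpolation=cv2.INTER_CUBIC)
cv2.imwrite("pics/m5.png",cr(load("side4"),232,96,64,48))
E
```

```text
1.43 13.97 [-0.2472  1.0447 -0.0104 -0.0538 -2.0331]
1.48 14.29 [-0.2354  1.0957 -0.0165 -0.0426 -2.0832]
1.53 14.61 [-0.267   1.0979 -0.0439 -0.0273 -2.1333]
1.58 14.93 [-0.2156  1.1525 -0.0835  0.0061 -2.1833]
1.63 15.24 [-0.2124  1.184  -0.0816  0.0076 -2.2333]
1.68 15.56 [-0.2433  1.1657 -0.0539  0.0042 -2.2833]
0.01255162327446185
```

View pics/m5.png

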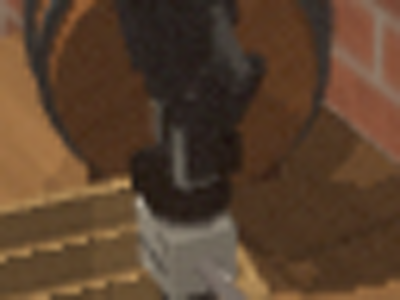

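```bash
python3 - <<'E'
from h import *
q0=-1.2052679591322886+.6
j=state()["joints"].copy()
for a in(1.72,1.76,1.80):
    j[5]=q0-a
    move_joints(j); m,e=meas(); print(round(a,2),round(state()["clock"],2),np.round(m,4),state()["width"])
    if m[2]>.03: break
E
```

```text
1.72 15.93 [-0.3016  1.1293  0.0208 -0.078  -2.3236] 0.01257462435996346
1.76 16.24 [-0.4487  1.0798  0.1457 -0.1924 -2.3636] 0.012448230616049261
```

Torque fell after the ridge at 1.3–1.6 rad and rose again past 1.72 rad. So the screw bottomed at about 1.17 rad, and the ball sat in the first notch at about 1.69 rad. Now I'll release the knob and go for the hook.

```bash
cat >> h.py <<'E'
A=np.pi/4
def tool(yaw,a=A,spin=0): return (R.from_euler("xyz",[np.pi,-a,yaw])*R.from_euler("z",spin)).as_euler("xyz")
def tz(yaw,a=A): return R.from_euler("xyz",[np.pi,-a,yaw]).apply([0,0,1])
def loc(o,yaw,p): return np.array(o)+R.from_euler("z",yaw).apply(p)
E
python3 - <<'E'
from h import *
j=state()["joints"].copy(); j[5]+=.07; move_joints(j); print("relaxed",meas()[0][2])
command_gripper(.06); p=state()["ee_pos"]
servo_line([p[0],p[1],.42],speed=.2)
H=[.5225,-.4018,.129]; hy=-.216
g=loc(H,hy,[-.019,0,.046]); tcp=g+.019*tz(hy)
pre=tcp-.09*tz(hy)
print(tcp,pre,inverse_kinematics(tcp,tool(hy)),inverse_kinematics(pre,tool(hy)))
goto([.42,.0,.42],tool(0,.5)); print(state()["clock"])
goto(pre,tool(hy)); command_gripper(.04); 
s=capture("side"); save(s,"side5"); save(capture("top"),"top5"); print(state()["clock"])
t=load("top5")
cr=lambda c,x,y,w,h: cv2.resize(c["img"][y:y+h,x:x+w],(400,300),interpolation=cv2.INTER_CUBIC)
cv2.imwrite("pics/m6.png",np.hstack([cr(s,280,260,120,90),cr(t,330,180,88,66)]))
E
```

```text
relaxed 0.0661243280287552
[ 0.51706434 -0.40060729  0.16156497] [ 0.45490356 -0.38696778  0.22520458] [-0.4581845  -0.35034667 -0.47904962 -0.26982807 -0.68952406  1.95396684] [-0.5015694  -0.53375781 -0.49098616 -0.26449442 -0.86634672  1.94912455]
20.4
22.425
```

View pics/m6.png

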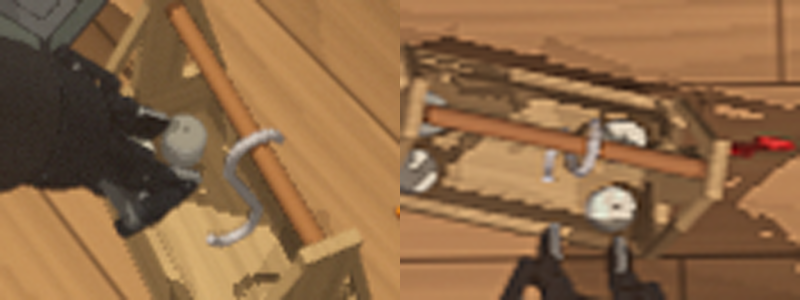

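The open fingers straddle the hook's plane: in the top view they are at (550,240) and (617,240), with the hook at (582,160). I'll grasp, lift off the dowel and carry it to a pose in front of the rail.

```bash
python3 - <<'E'
from h import *
H=[.5225,-.4018,.129]; hy=-.216
tcp=loc(H,hy,[-.019,0,.046])+.019*tz(hy)
print(servo_line(tcp,speed=.08,max_force=10)); command_gripper(0.0)
st=state(); print(st["width"],st["wrist_force"],st["ee_pos"]-tcp)
off=st["ee_pos"]
if st["width"]>.004:
    for dx,dz,v in((0,.028,.05),(-.02,.058,.08),(-.045,.07,.1),(-.06,.2,.2)):
        print(servo_line(loc(off,hy,[dx,0,dz]),speed=v,max_force=25))
    print(state()["clock"],state()["width"])
    sy=-.137; RM=[.6239,.0713]
    Ht=loc([*RM,.206],sy,[-.10,0,.030]); tp=loc(Ht,sy,[-.019,0,.046])+.019*tz(sy)
    goto(tp+[0,0,.05],tool(sy)); 
s=capture("side"); t=capture("top"); save(s,"side6"); save(t,"top6"); print(state()["clock"],state()["width"],state()["ee_pos"])
cr=lambda c,x,y,w,h: cv2.resize(c["img"][y:y+h,x:x+w],(400,300),interpolation=cv2.INTER_CUBIC)
a=np.round(proj(s,[.57,.07,.22])).astype(int); b=np.round(proj(t,[.57,.07,.22])).astype(int); print(a,b)
cv2.imwrite("pics/m7.png",np.hstack([cr(s,a[0]-50,a[1]-40,100,75),cr(t,b[0]-40,b[1]-30,80,60)]))
E
```

```text
False
0.006373282344873674 [-0.64611037  0.91052613  1.11381377] [ 1.01900559e-04 -5.25203979e-05  5.45448679e-04]
True
False
False
False
26.6583 0.006112231242501334
28.5 0.006322958669680169 [0.5194952  0.08487883 0.3186368 ]
[266 179] [234 200]
```

View pics/m7.png

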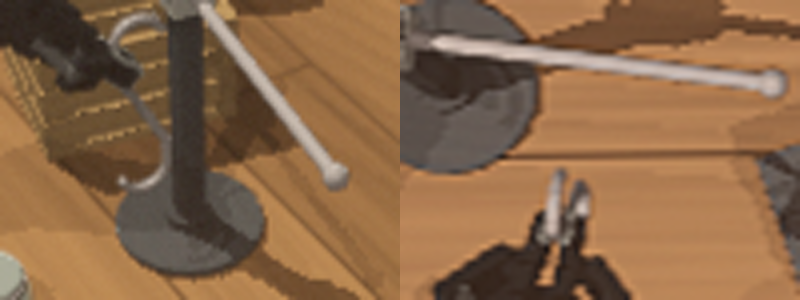

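The hook is in the gripper, with its upper tip at side crop (155,17) and lower tip at (122,182). The first lift stopped at the 25 N limit, so I'll compare the hook's pose in the hand with the nominal pose.

```bash
python3 - <<'E'
from h import *
s,t=load("side6"),load("top6"); sy=-.137
tcp=np.array(state()["ee_pos"]); print(state()["eef_rot"],tool(sy))
O=loc(tcp-.019*tz(sy),sy,[.019,0,-.046])
P={"utip":[.018,0,.0665],"utop":[0,0,.083],"uleft":[-.023,0,.06],"lright":[.023,0,-.06],"ltip":[-.018,0,-.0665],"lbot":[0,0,-.083]}
for k,p in P.items():
    w=loc(O,sy,p); print(k,np.round((proj(s,w)-[216,139])*4,0),np.round((proj(t,w)-[194,170])*5,0)+[400,0])
def px(u,v,x,y,k): return ((u+.5)/k-.5+x,(v+.5)/k-.5+y)
# hook mask, bright low-sat
for n,c,(x,y,w,h) in(("side",s,(238,139,25,50)),("top",t,(218,200,22,22))):
    hsv=cv2.cvtColor(c["img"],cv2.COLOR_BGR2HSV)[y:y+h,x:x+w]; m=((hsv[...,1]<70)&(hsv[...,2]>120)).astype(np.uint8)
    print("\n".join("".join(".#"[v] for v in r) for r in m))
E
```

```text
[-3.1412203  -0.78505681 -0.13889   ] [ 3.14159265 -0.78539816 -0.137     ]
utip [158.  25.] [559. 173.]
utop [133.  13.] [552. 200.]
uleft [105.  48.] [551. 240.]
lright [169. 157.] [582. 181.]
ltip [120. 179.] [575. 242.]
lbot [142. 188.] [581. 217.]
..................#......
...................#.....
....................#....
............###.#...#....
.........#######.#.......
........####.............
.......###...............
......###................
......##.................
...#.##..................
.....##..................
.........................
.........................
.........................
.........................
.........................
.........................
.........................
.........................
.........................
.........................
.........................
.........................
.........................
.........................
.........................
.........................
.........................
.........................
.........................
.........................
.........................
...............
[... 258 characters left out ...]
....##......
................###......
........#......###.......
........##...####........
...........#####.........
.........................
.........................
.........................
......................
......................
......................
......................
.......#..............
.......#..............
.......#..............
......##..............
......##..............
......##....##........
......##...###........
.....###...###........
.....###...###........
.....###..#...........
.....###..............
.....###..............
.....###..............
....#....#............
........##............
......................
......................
......................
```

The hook sits as planned in the hand, within about 2 px. Next I'll put it on the rail.

```bash
python3 - <<'E'
from h import *
sy=-.137; RM=[.6239,.0713]
def tcpfor(dx,dz): return loc(loc([*RM,.206],sy,[dx,0,dz]),sy,[-.019,0,.046])+.019*tz(sy)
r=tool(sy)
print(servo_line(tcpfor(-.10,.024),r,speed=.12,max_force=15))
print(servo_line(tcpfor(0,.024),r,speed=.08,max_force=12),state()["wrist_force"])
print(servo_line(tcpfor(0,-.004),r,speed=.03,max_force=5),state()["wrist_force"],state()["ee_pos"]-tcpfor(0,0))
s=capture("side"); save(s,"side7"); save(capture("top"),"top7"); t=load("top7"); print(state()["clock"])
cr=lambda c,x,y,w,h: cv2.resize(c["img"][y:y+h,x:x+w],(400,300),interpolation=cv2.INTER_CUBIC)
a=np.round(proj(s,[.62,.07,.22])).astype(int); b=np.round(proj(t,[.62,.07,.22])).astype(int); print(a,b)
cv2.imwrite("pics/m8.png",np.hstack([cr(s,a[0]-40,a[1]-35,80,60),cr(t,b[0]-40,b[1]-30,80,60)]))
E
```

```text
False
True [ 0.11534688 -0.10124043 -1.58416732]
True [1.09276416 0.64940602 2.94981119] [-8.35570254e-04  8.35965188e-05  1.39112869e-03]
31.0
[280 173] [234 185]
```

View pics/m8.png

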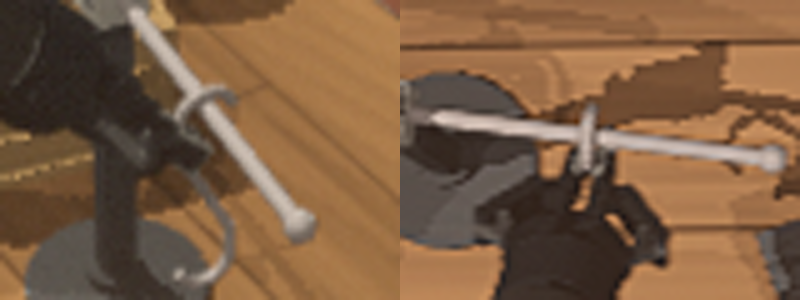

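The hook arches over the rail, crossing at side crop (208,95), and is in contact. Views used so far: 10. I'll release it, retreat, check the hook numerically and set up the lantern grasp.

```bash
python3 - <<'E'
from h import *
sy=-.137; RM=[.6239,.0713]
command_gripper(.03); p=state()["ee_pos"]
servo_line(p-.04*tz(sy),speed=.08); servo_line(p-.11*tz(sy),speed=.2)
L=[.542,-.101,0]; ly=.323
for sp in(np.pi/2,-np.pi/2):
    for y_,o in((ly,loc(L,ly,[0,-.027,.109])),(sy,loc([*RM,.157],sy,[0,-.027,0]))):
        q=inverse_kinematics(o+.016*tz(y_),tool(y_,spin=sp)); print(round(sp,2),y_,None if q is None else np.round(q,2))
goto([.40,-.02,.38],tool(.1,spin=0)); 
s,t=capture("side"),capture("top"); save(s,"side8"); save(t,"top8"); print(state()["clock"])
O=np.array([*RM,.206])
P={"utip":[.018,0,.0665],"utop":[0,0,.083],"lright":[.023,0,-.06],"ltip":[-.018,0,-.0665],"lbot":[0,0,-.083]}
for k,p in P.items(): w=loc(O,sy,p); print(k,np.round(proj(s,w),1),np.round(proj(t,w),1))
for n,c,(x,y,w,h) in(("side",s,(268,140,30,60)),("top",t,(224,170,24,26))):
    hsv=cv2.cvtColor(c["img"],cv2.COLOR_BGR2HSV)[y:y+h,x:x+w]; m=((hsv[...,1]<90)&(hsv[...,2]>100)).astype(np.uint8)
    print(n,x,y); print("\n".join("".join(".#"[v] for v in r) for r in m))
E
```

```text
1.57 0.323 [-0.06 -0.5  -0.65 -0.42 -0.72  0.6 ]
1.57 -0.137 [ 0.53 -0.48 -0.95  0.86 -0.61 -1.26]
-1.57 0.323 [-0.06 -0.5  -0.65 -0.42 -0.72 -2.54]
-1.57 -0.137 [ 0.53 -0.48 -0.95  0.86 -0.61  1.88]Traceback (most recent call last):
  File "<stdin>", line 9, in <module>
workcell.MotionError: the arm cannot take that pose within its joint ranges
```

```bash
python3 - <<'E'
from h import *
sy=-.137; RM=[.6239,.0713]
L=[.542,-.101,0]; ly=.323; g=loc(L,ly,[0,-.027,.109])+.016*tz(ly)
pre=g-.10*tz(ly); sp=np.pi/2
p=state()["ee_pos"]; servo_line([p[0]-.04,p[1]-.04,p[2]+.03],speed=.2)
goto(pre,tool(ly,spin=sp))
s,t=capture("side"),capture("top"); save(s,"side8"); save(t,"top8"); print(state()["clock"],np.round(state()["joints"],2))
O=np.array([*RM,.206])
P={"utip":[.018,0,.0665],"utop":[0,0,.083],"lright":[.023,0,-.06],"ltip":[-.018,0,-.0665],"lbot":[0,0,-.083]}
for k,p in P.items(): w=loc(O,sy,p); print(k,np.round(proj(s,w),1),np.round(proj(t,w),1))
for n,c,(x,y,w,h) in(("side",s,(268,140,30,60)),("top",t,(224,170,24,26))):
    hsv=cv2.cvtColor(c["img"],cv2.COLOR_BGR2HSV)[y:y+h,x:x+w]; m=((hsv[...,1]<90)&(hsv[...,2]>100)).astype(np.uint8)
    print(n,x,y); print("\n".join("".join(".#"[v] for v in r) for r in m))
cr=lambda c,x,y,w,h: cv2.resize(c["img"][y:y+h,x:x+w],(400,300),interpolation=cv2.INTER_CUBIC)
cv2.imwrite("pics/m9.png",np.vstack([np.hstack([cr(s,230,130,120,90),cr(t,220,160,80,60)]),np.hstack([cr(s,240,220,80,60),cr(t,250,186,64,48)])]))
E
```

```text
34.2333 [-0.15 -0.72 -0.65 -0.41 -0.95  0.6 ]
utip [286.  157.8] [232.3 176.4]
utop [280.8 155.1] [231.1 181.1]
lright [286.3 187.6] [236.  180.2]
ltip [275.2 192.7] [234.7 191.8]
lbot [280.  194.7] [235.8 187.4]
side 268 140
##............................
##............................
###...........................
####..........................
####..........................
#####.........................
.#####........................
.######.......................
..######......................
...#####......................
....#####.....................
....######....................
.....######...................
......#####...................
.......#####..................
........#########.............
........##########............
........###########...........
........#######..##...........
.......####.####..............
......####..#####.............
......###...######............
......###....######...........
......##......#####...........
......##.......#####..........
......##.......######.........
......##........######........
......##.........#####........
......
[... 947 characters left out ...]
.......
..............................
top 224 170
........................
........................
........................
........................
........................
........................
.......##...............
.......###..............
......###...............
......###...............
#########...............
#########.######........
########################
....####################
......###..#############
......###.###.......####
......###..##...........
......##..###...........
......##...##...........
.......#..###...........
...........##...........
..........##............
..........##............
........................
........................
........................
```

View pics/m9.png

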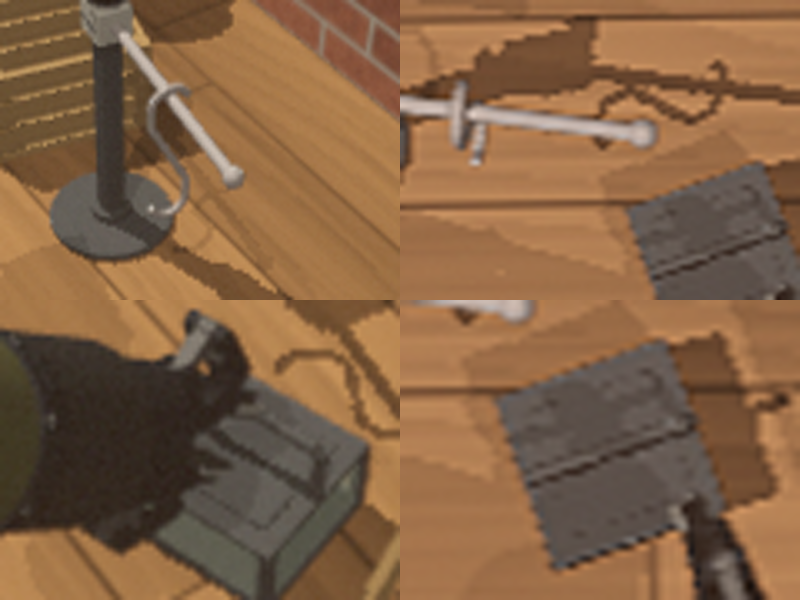

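The hook hangs on the rail as predicted, with its lower tip at m9 (152,208). The lantern is untouched and the fingers are lined up with the right part of its bar. I'll grasp and lift it, then carry it to a pose in front of the hook.

```bash
python3 - <<'E'
from h import *
sy=-.137; RM=[.6239,.0713]; sp=np.pi/2
L=[.542,-.101,0]; ly=.323; g=loc(L,ly,[0,-.027,.109])+.016*tz(ly)
print(servo_line(g,tool(ly,spin=sp),speed=.1,max_force=8),state()["ee_pos"]-g,state()["wrist_force"])
f0=state()["wrist_force"]; command_gripper(0.0); st=state(); print(st["width"],st["wrist_force"])
assert st["width"]>.004
servo_line(st["ee_pos"]+[0,0,.055],speed=.08); print(state()["wrist_force"]-f0,state()["width"])
tgt=loc([*RM,.164],sy,[-.10,-.027,0])+.016*tz(sy)
servo_line(tgt,tool(sy,spin=sp),speed=.1)
pause(.3); s,t=capture("side"),capture("top"); save(s,"side9"); save(t,"top9"); print(state()["clock"],state()["width"],state()["ee_pos"]-tgt,state()["moment"])
C=loc([*RM,.056],sy,[-.10,0,0])
for a in([-1,1],[1,1],[1,-1],[-1,-1]):
    w=loc(C,sy,[.055*a[0],.055*a[1],.065]); print(a,np.round(proj(s,w),1),np.round(proj(t,w),1))
x,y,w,h=220,185,48,42; hsv=cv2.cvtColor(t["img"],cv2.COLOR_BGR2HSV)[y:y+h,x:x+w]; m=(hsv[...,1]<80).astype(np.uint8)
print("\n".join(f"{y+i} "+"".join(".#"[v] for v in r) for i,r in enumerate(m)))
cr=lambda c,x,y,w,h: cv2.resize(c["img"][y:y+h,x:x+w],(400,300),interpolation=cv2.INTER_CUBIC)
cv2.imwrite("pics/m10.png",np.hstack([cr(s,220,150,100,75),cr(t,200,170,80,60)]))
E
```

```text
False [ 9.64157426e-05 -1.79729553e-04  7.05879133e-04] [ 0.07887365 -0.35329287  0.87642067]
0.005806512157628559 [-3.84930444 -0.0606898   2.40761879]
[-0.06246624  1.10147822 -5.19081776] 0.005684455785272849Traceback (most recent call last):
  File "<stdin>", line 9, in <module>
workcell.MotionError: the arm cannot follow that straight line within its joint ranges
```

```bash
python3 - <<'E'
from h import *
sy=-.137; RM=[.6239,.0713]; sp=np.pi/2
print(state()["clock"],np.round(state()["joints"],2),state()["ee_pos"])
for dx in(-.14,-.12,-.10,-.06,0):
    q=inverse_kinematics(loc([*RM,.164],sy,[dx,-.027,0])+.016*tz(sy),tool(sy,spin=sp)); print(dx,None if q is None else np.round(q,2))
p0=np.array(state()["ee_pos"]); p1=loc([*RM,.164],sy,[-.10,-.027,0])+.016*tz(sy)
for k in np.linspace(0,1,6):
    y=.323+k*(sy-.323); q=inverse_kinematics(p0+k*(p1-p0),tool(y,spin=sp)); print("line",round(k,2),None if q is None else np.round(q,2))
E
```

```text
36.5667 [-0.05 -0.55 -0.6  -0.37 -0.81  0.53] [ 0.56100698 -0.12310473  0.15251444]
-0.14 None
-0.12 None
-0.1 None
-0.06 [ 0.66 -0.69 -1.06  0.81 -0.78 -1.27]
0 [ 0.53 -0.48 -0.94  0.84 -0.63 -1.24]
line 0.0 [-0.05 -0.55 -0.6  -0.37 -0.81  0.53]
line 0.2 [ 0.17 -0.71 -0.8  -0.06 -0.7   0.09]
line 0.4 [ 0.37 -0.84 -0.97  0.26 -0.68 -0.37]
line 0.6 [ 0.52 -0.9  -1.08  0.5  -0.73 -0.74]
line 0.8 None
line 1.0 None
```

```bash
python3 - <<'E'
from h import *
sy=-.137; RM=[.6239,.0713]; sp=np.pi/2; DX=-.055
tgt=loc([*RM,.158],sy,[DX,-.027,0])+.016*tz(sy)
p0=np.array(state()["ee_pos"])
for k in np.linspace(0,1,6):
    y=.323+k*(sy-.323); q=inverse_kinematics(p0+k*(tgt-p0),tool(y,spin=sp)); print("line",round(k,2),None if q is None else np.round(q,2))
print(servo_line(tgt,tool(sy,spin=sp),speed=.1,max_force=10))
pause(.3); s,t=capture("side"),capture("top"); save(s,"side9"); save(t,"top9"); print(state()["clock"],state()["width"],state()["ee_pos"]-tgt,state()["moment"])
C=loc([*RM,.050],sy,[DX,0,0])
for a in([-1,1],[1,1],[1,-1],[-1,-1]):
    w=loc(C,sy,[.055*a[0],.055*a[1],.065]); print(a,np.round(proj(s,w),1),np.round(proj(t,w),1))
x,y,w,h=210,175,60,48; hsv=cv2.cvtColor(t["img"],cv2.COLOR_BGR2HSV)[y:y+h,x:x+w]; m=(hsv[...,1]<80).astype(np.uint8)
print("\n".join(f"{y+i} "+"".join(".#"[v] for v in r) for i,r in enumerate(m)))
cr=lambda c,x,y,w,h: cv2.resize(c["img"][y:y+h,x:x+w],(400,300),interpolation=cv2.INTER_CUBIC)
cv2.imwrite("pics/m10.png",np.hstack([cr(s,220,150,100,75),cr(t,200,170,80,60)]))
E
```

```text
line 0.0 [-0.05 -0.55 -0.6  -0.37 -0.81  0.53]
line 0.2 [ 0.16 -0.67 -0.78 -0.07 -0.69  0.1 ]
line 0.4 [ 0.34 -0.76 -0.93  0.24 -0.64 -0.34]
line 0.6 [ 0.46 -0.77 -1.02  0.5  -0.64 -0.71]
line 0.8 [ 0.56 -0.74 -1.06  0.69 -0.68 -1.02]
line 1.0 [ 0.65 -0.67 -1.06  0.82 -0.75 -1.28]
False
38.925 0.005531344710357095 [ 5.05077858e-06 -8.30789751e-05  4.17311207e-05] [ 0.30010948  2.95645919 -0.01178208]
[-1, 1] [243.1 196. ] [217.1 215.7]
[1, 1] [272.8 186.3] [221.  185.8]
[1, -1] [287.5 207.1] [251.  189.5]
[-1, -1] [256.6 217.9] [247.2 219.4]
175 #######.....................................................
176 ########.............##.....................................
177 #########............###....................................
178 ########............###.....................................
179 ##############......###.....................................
180 #######################..#..................................
181 #############################...............................
182 #####################################.......................
183 #####.............##########
[... 1867 characters left out ...]
#############.#####....######.....................
213 .........#############..######...######.....................
214 ........##############.###.##....######.....................
215 ........#################.##.....######.....................
216 ...........##############..#.....######.....................
217 ...................##..###.#.....######.....................
218 ..................##..###.#......#####......................
219 ..................#######.#.#....#####......................
220 .................##.####..#.................................
221 ................########...#................................
222 ................##.#####....................................
```

The lantern's roof edges in the top view are at columns 218.5 and 249.5, against 219 and 249.1 predicted, so it is centred on the hook within about 2 mm. I'll slide it in and lower it.

```bash
python3 - <<'E'
from h import *
sy=-.137; RM=[.6239,.0713]; sp=np.pi/2; r=tool(sy,spin=sp)
P=lambda dx,z: loc([*RM,z],sy,[dx,-.027,0])+.016*tz(sy)
h1=servo_line(P(0,.158),r,speed=.06,max_force=6); print("in",h1,state()["ee_pos"]-P(0,.158))
f0=np.mean([state()["wrist_force"] for _ in range(3)],0)
if not h1:
    print("down",servo_line(P(0,.131),r,speed=.025,max_force=3.5),state()["ee_pos"]-P(0,.135),state()["wrist_force"]-f0)
s,t=capture("side"),capture("top"); save(s,"side10"); save(t,"top10"); print(state()["clock"])
cr=lambda c,x,y,w,h: cv2.resize(c["img"][y:y+h,x:x+w],(400,300),interpolation=cv2.INTER_CUBIC)
cv2.imwrite("pics/m11.png",np.hstack([cr(s,232,140,80,60),cr(t,200,165,80,60)]))
E
```

```text
in False [-1.67328097e-04  3.01352614e-05 -7.52841253e-05]
down True [ 1.75416330e-05 -1.20515514e-04  9.11155827e-04] [-1.19914147 -0.50468825  7.81377097]
40.9167
```

View pics/m11.png

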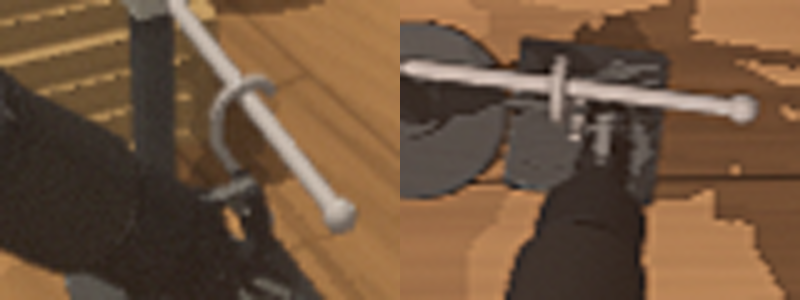

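The lantern touched down at exactly the seating height, within 1 mm. View budget is now spent (12), so the remaining checks are numeric. I'll release and back off.

```bash
python3 - <<'E'
from h import *
sy=-.137; RM=[.6239,.0713]
p=np.array(state()["ee_pos"])
command_gripper(.024); pause(.4); print(state()["wrist_force"])
print(servo_line(p-.03*tz(sy),speed=.05,max_force=6)); print(servo_line(p-.10*tz(sy),speed=.12,max_force=8))
q=np.array(state()["ee_pos"])
try: servo_line(q+[-.04,-.02,.1],speed=.2)
except MotionError as e: print(e)
j=state()["joints"].copy(); j[0]+=.7; print(np.round(j,2),state()["ee_pos"],state()["clock"])
for i in range(2):
    s,t=capture("side"),capture("top"); save(s,f"side1{1+i}"); save(t,f"top1{1+i}"); pause(1.0)
print(state()["clock"], *(np.abs(load(a)["img"].astype(int)-load(b)["img"]).max(2).__gt__(25).sum() for a,b in(("side11","side12"),("top11","top12"))))
C=loc([*RM,.027],sy,[0,0,0])
for a in([-1,1],[1,1],[1,-1],[-1,-1]):
    w=loc(C,sy,[.055*a[0],.055*a[1],.065]); v=loc(C,sy,[.055*a[0],.055*a[1],0]); print(a,np.round(proj(s,w),1),np.round(proj(t,w),1),"bottom",np.round(proj(s,v),1))
for n,c,(x,y,w,h) in(("side",s,(250,160,70,75)),("top",t,(210,165,55,45))):
    hsv=cv2.cvtColor(c["img"],cv2.COLOR_BGR2HSV)[y:y+h,x:x+w]; S=hsv[...,1]<95; V=hsv[...,2]
    print(n,x,y); print("\n".join(f"{y+i} "+"".join("." if not S[i,k] else ("#" if V[i,k]>120 else "+") for k in range(w)) for i in range(h)))
E
```

```text
[ 0.60963296 -0.47032455  0.57533231]
False
False
[ 1.5  -0.87 -0.86  0.67 -1.15 -1.08] [0.52136387 0.03231442 0.292295  ] 43.8333
46.0333 476 420
[-1, 1] [258.3 195.9] [219.9 201.3] bottom [258.8 209.1]
[1, 1] [286.9 186.4] [223.8 172. ] bottom [286.4 199.6]
[1, -1] [302.  206.7] [253.2 175.6] bottom [300.9 219.8]
[-1, -1] [272.3 217.3] [249.5 204.9] bottom [272.3 230.3]
side 250 160
160 +++++.+.+++++++++.......+##+.+#####...................................
161 +++++++.+++++++++.......##+...+#####..................................
162 +++++++++++++++++.......#++....######.................................
163 +.+++++++++++++++.......#++....+#####.................................
164 .++++++++++++++++.......+++.....+#####................................
165 ..+++++++++++++++.......+++......+#####...............................
166 ...++++++++++++++.......+++.......+#####..............................
167 .....++++++++++++.......+++........######.............................
168 ......+++++++++++......+#++.........#####.............................
169 ........+++++++++......+#+++.....
[... 6924 characters left out ...]
++++++++++++++++++++++++++..............
199 ++++++.....++++++++++++++++++++++++++++++..............
200 +++++......+++++++++++++++++++++++++++++++.............
201 ++++.......++++++++++++++++++++++++++++++..............
202 ++..........+++++++++++++++++++++++++++++..............
203 ..................+++++++++++++++++++++++..............
204 ..........................++++++++++#+++...............
205 ..................................++++++...............
206 .......................................................
207 .......................................................
208 .......................................................
209 ...............................+.+++...................
```

The lantern hangs where predicted, but the two frames a second apart still differ, so I'll check whether it is swaying. I'll also park the arm clear.

```bash
python3 - <<'E'
from h import *
a,b=load("side11")["img"],load("side12")["img"]
d=np.abs(a.astype(int)-b).max(2)>25; ys,xs=np.nonzero(d); print("diff bbox",np.percentile(xs,[2,50,98]),np.percentile(ys,[2,50,98]))
p=np.array(state()["ee_pos"]); 
try: servo_line(p+[-.03,-.06,.12],speed=.2)
except MotionError as e: print(e)
print(state()["ee_pos"],state()["clock"])
def edges(c,n):
    hsv=cv2.cvtColor(c["img"],cv2.COLOR_BGR2HSV); S=hsv[...,1]<95
    if n=="top": return [np.mean([np.nonzero(S[r,235:265])[0][~np.r_[False,np.diff(np.nonzero(S[r,235:265])[0])>1].cumsum().astype(bool)].max()+235 for r in range(190,200)])]
    return [np.nonzero(S[r,280:310])[0].max()+280 for r in(208,211,214,217)]+[np.nonzero(S[215:240,c_])[0].max()+215 for c_ in(270,273,280,290,297)]
prev={}
for i in range(10):
    for n in("side","top"):
        c=capture(n); e=edges(c,n); k=""
        if n in prev: k=(np.abs(c["img"].astype(int)-prev[n])[150:240,215:310].max(2)>25).sum()
        prev[n]=c["img"]; print(n,round(state()["clock"],2),e,k)
    pause(.2)
save(c,"top13")
E
```

```text
diff bbox [ 31.5 188.  305. ] [ 96.  170.  382.5]
[ 0.491348   -0.02732775  0.41278641] 46.8667
side 46.92 [np.int64(300), np.int64(301), np.int64(300), np.int64(300), np.int64(225), np.int64(229), np.int64(226), np.int64(222), np.int64(219)] 
top 46.97 [np.float64(250.8)] 
side 47.22 [np.int64(301), np.int64(301), np.int64(301), np.int64(300), np.int64(225), np.int64(229), np.int64(226), np.int64(222), np.int64(220)] 16
top 47.27 [np.float64(250.5)] 13
side 47.52 [np.int64(300), np.int64(301), np.int64(300), np.int64(300), np.int64(225), np.int64(229), np.int64(226), np.int64(222), np.int64(220)] 11
top 47.57 [np.float64(250.8)] 10
side 47.82 [np.int64(300), np.int64(301), np.int64(301), np.int64(300), np.int64(225), np.int64(229), np.int64(226), np.int64(222), np.int64(220)] 0
top 47.87 [np.float64(250.5)] 0
side 48.12 [np.int64(300), np.int64(301), np.int64(301), np.int64(300), np.int64(225), np.int64(229), np.int64(227), np.int64(222), np.int64(220)] 0
top 48.17 [np.float64(250.6)] 0
side 48.42 [np.int64(300), np.int64(301), np.int64(301), np.int64(300), np.int64(225), np.int64(229), np.int64(226), np.int64(222), np.int64(220)] 0
top 48.47 [np.float64(250.5)] 0
side 48.72 [np.int64(300), np.int64(301), np.int64(301), np.int64(300), np.int64(225), np.int64(229), np.int64(226), np.int64(222), np.int64(220)] 0
top 48.77 [np.float64(250.6)] 0
side 49.02 [np.int64(300), np.int64(301), np.int64(300), np.int64(300), np.int64(225), np.int64(229), np.int64(226), np.int64(222), np.int64(220)] 0
top 49.07 [np.float64(250.5)] 0
side 49.32 [np.int64(300), np.int64(301), np.int64(301), np.int64(300), np.int64(225), np.int64(228), np.int64(226), np.int64(222), np.int64(220)] 0
top 49.37 [np.float64(250.5)] 0
side 49.62 [np.int64(300), np.int64(301), np.int64(300), np.int64(300), np.int64(225), np.int64(229), np.int64(226), np.int64(222), np.int64(220)] 0
top 49.67 [np.float64(250.6)] 0
```

It is still: no changed pixels for 1.8 s, and the edges match an upright lantern to about 1°. Last I'll check the bystanders and the knob, then hand in.

```bash
python3 - <<'E'
from h import *
t0,t1=load("top1"),load("top13")
G=lambda c:cv2.cvtColor(c["img"],cv2.COLOR_BGR2GRAY).astype(np.float32)
for n,(x,y,w,h) in dict(crate=(113,135,60,70),jar=(192,228,30,26),card=(138,232,56,16),marker=(298,230,24,44)).items():
    a,b=G(t0)[y:y+h,x:x+w],G(t1)[y-4:y+h+4,x-4:x+w+4]
    r=cv2.matchTemplate(b,a,cv2.TM_CCOEFF_NORMED); _,v,_,l=cv2.minMaxLoc(r); print(n,"shift",l[0]-4,l[1]-4,round(v,3))
E
python3 -c "
from h import *
job_done(); print(state()['clock'])"
```

```text
crate shift 0 0 0.999
jar shift 0 0 0.985
card shift 0 0 0.963
marker shift 0 0 0.863
the job is handed in; nothing more can be done
the job is handed in; nothing more can be done
```

The lantern is hanging from the S-hook on the stand's rail, and I handed the job in at about 50 s on the robot's clock.

- **Knob:** I turned it clockwise. The screw bottomed after about 1.17 rad. The torque then peaked, fell as the clutch rode over, and rose again just past 1.7 rad, which marks the first click at about 1.69 rad. I took the click from torque only; no picture shows it.
- **Hook:** I took the grey steel hook off the caddy's dowel and hung it on the rail near its middle. It hung within about 2 px of where I predicted. The first lift off the dowel stopped at my 25 N limit. The rest of the lift went cleanly and the hook had not slipped noticeably in the gripper.
- **Sliding onto the rail:** this move also tripped its 12 N limit. The hook still ended correctly over the rail.
- **Lantern:** I lifted it by its hoop and lowered it into the lower curl. It made contact within 1 mm of the expected height.
- **Last checks:** the lantern showed no changed pixels for 1.8 s. Its edges matched the upright prediction to about 1 px, roughly 1° of tilt. The gripper was clear of it.
- **Bystanders:** the crate, jar, card block and marker showed no shift in the top view. The marker's match was weaker (0.86), and I did not check why. I had used all 12 picture views by then, so these last checks are numeric, not by eye.

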